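# Fit the revolving stage on its turntable and turn it to the stop

### The arm

A 6-joint arm with a two-finger parallel gripper is mounted at the origin on the work surface. World frame = base frame: x ahead of the robot, y to its left, z up, the work surface at z = 0. Lengths are in mm, angles in rad, forces in N, time in s.
With the tool pointing down it reaches from about 350 to 775 mm from the base axis. Payload 7.3 kg.
Tool frame: the origin (TCP) lies at the centre of the arm's flange, where the gripper is bolted on; the fingertips stand 178 mm ahead of it and the grasp point (between the pads) lies 159 mm ahead of it; z points along the fingers, y is the direction in which the jaws open and shut (so a half turn about z gives the same grasp; the last joint's range is limited). The gripper opens to 92 mm and grips with 3 to 60 N. Pads are 19 mm wide; open, the fingers measure 130 mm over their backs; the gripper's body (75 mm by 190 mm) begins 47 mm behind the grasp point.
Start: joints at [1.128, 0.342, 1.524, -0, 1.275, -0.146], TCP at [153.52, 502.055, 404.741] pointing down, gripper open.
Joint ranges: [-2.53, 2.53], [-0.77, 2.02], [0.04, 2.7], [-1, 4.14], [0.28, 2.66], [-3.11, 3.11]. Speed limits (rad/s): [2.57, 2.57, 3.14, 3.14, 3.14, 3.14].

### API

Orientations are given as [roll, pitch, yaw] about the fixed x, y, z axes, in that order (R = Rz(yaw) Ry(pitch) Rx(roll)).
In Python, from plant import get_obs, capture, close_job gives the robot as it stands. The module is installed in compiled form; this text tells all that it offers.
- The arm moves only by the shell command python3 -m pendant 'ROWS'. ROWS is JSON, a list of rows, each a list of 3 entries, a list of its own where there are three numbers: the shift along the tool's x, y, z in m, then the turn, a rotation vector about the tool's x, y, z in rad, then the finger opening in m, from 0 to 0.0918. In form: [[[tx, ty, tz], [wx, wy, wz], fingers], ...]. A call has 1 to 10 rows; each row is the pose to reach, as a shift and turn from the pose commanded when the call began, along the tool's axes at that moment; what a row does not reach only later rows make up. A row lasts 1/12 s, in which the tool goes at most 41.7 mm and 7.16 degrees, less where a joint would pass 70% of its speed; a pose out of reach is approached as far as the arm can. A call with a gripper value outside its range is refused whole. The fingers move at their own pace and stop on an object; the grip force is fixed at half the most. Time passes only in rows, so rows that repeat a pose let the fingers close. It gives the time, the measured TCP pose, the force and the opening at its end, in the units of the state.
- get_obs(): the state, without advancing time (a new reading comes with each control period).
- capture(name): name is "scene" or "top" or "wrist"; returns a dict with "color" (420x560x3 uint8, red, green, blue), "mtx" (3x3 intrinsics, pixels), "rvec" (rotation vector, rad) and "tvec" (3), from world to camera coordinates, as OpenCV has them. Camera axes: x right, y down, z forward; pixel columns grow to the right and rows downward; lengths in mm; the calibration is good to about 2 mm. A picture is of the moment at which its call begins. There is no depth.
- close_job(): hands the job in, once; it reports no verdict.
The state is a dict: "time": time; "joint_positions": joint angles; "dq": joint speeds; "tau": joint torques, N m; "tool_pos": TCP position; "tcp_rot": TCP orientation; "contact_force": force on the tool from outside, world axes, zero at the start; "moment": the same for the moment, N m; "grip_width": finger opening in mm.
Only numpy, scipy, OpenCV 4.12 (cv2) and the standard library are available. Lean on these libraries where they do the work, as an engineer would, in place of code of your own. Each camera call takes 0.05 s, during which the arm holds its last target. There are 200 camera calls.

### The job

Pick up the plywood stage plate by its hut, find by feel the way round in which its three holes match the turntable's studs, and slide it on until it lies fully home, flat on the hub. Turn it, with the hub, counter-clockwise (seen from above) to the stop and let go. Be gentle, never forcing it with more than 30 N, touch the turntable only with the plate, and leave everything else on the table where it is.

Things in the scene. Friction and masses are not known exactly. Their poses are not given: they have to be found in the camera images.
- plate: Stage plate: loose square plywood plate 130 x 130 x 12 mm, 0.2 to 0.35 kg, a wooden hut glued on its middle; lies on a 3 mm grey mat. Origin: centre of its underside, z up. Three 12 mm through holes, centres 42 mm from the origin, in directions 0, 90 and 210 degrees from the plate's x (counter-clockwise from above): it fits the studs only one way round.
- hut (a point): Middle of the hut on the plate, 33 mm above the plate's underside, axes as the plate's. Walls 50 mm along x, 32 mm along y (grip across y), from 12 to 54 mm above the underside; the gable roof, inside the walls' width, ends at 67 mm; door on the -x wall.
- turntable: Turntable: fixed plywood foot 160 x 160 x 16 mm, origin at the centre of its underside on the table, z up. On it a round black hub, 112 mm across, that turns stiffly (0.2 N m of friction, stays where left) about the vertical axis through the origin. The hub's angle is NOT measured and is not part of this pose. Only the plate may touch it, with at most 30 N.
- seat (a point): On the hub's axis, level with its top face, 45 mm above the table; axes as turntable. The plate's origin comes here when fully home. Three wooden studs stand on the hub: 10 mm thick, 18 mm high with the upper 5 mm domed, 42 mm from the axis, in directions 0, 90, 210 degrees of the hub, as the plate's holes.
- stop (a point): Top of the steel stop block on the foot, 68 mm from the axis towards the turntable's -x, 40 mm high. Hub angle, counter-clockwise from above, from the turntable's x to the hub's x: at the start somewhere from -87 to -20 degrees; end stops at -92 and 0. Turned counter-clockwise it ends at 0, where the seated plate's x points along the turntable's x.
- figure_a: Flat wooden figure on a 30 mm square foot, 64 mm tall. Bystander, leave where it is. Origin at the centre of its underside.
- figure_b: Flat wooden figure on a 30 mm square foot, 54 mm tall. Bystander, leave where it is. Origin at the centre of its underside.
- eraser: White eraser 45 x 22 x 14 mm. Bystander, leave where it is. Origin at the centre of its underside.
- gourd_a: Orange gourd 90 mm across, 77 mm tall with its stem. Bystander, leave where it is. Origin at the centre of its underside.
- gourd_b: Yellow gourd 72 mm across, 67 mm tall with its stem. Bystander, leave where it is. Origin at the centre of its underside.
- glue: White glue bottle 56 mm across, 130 mm tall. Bystander, leave where it is. Origin at the centre of its underside.
- glue_stick: Glue stick standing up, 26 mm across, 85 mm tall. Bystander, leave where it is. Origin at the centre of its underside.

How it is judged:
By the outcome, as a careful person would: the job done as asked, in the order asked, and still so for the second after the job is handed in, with the robot touching nothing.
It also fails if it takes over 72 s, if anything falls off the work surface, if the arm or the gripper's body presses on something with over 40 N, if the wrist force passes 120 N, or if a joint passes its speed limit or range.

## Working session

There is one attempt and no reset: what is moved stays moved. The work goes in short steps, Python scripts to look and compute and a shell command to move; the robot and the scene stay as the last step left them, time stands still between calls to the robot, and variables do not carry over. Pictures are saved under pics/ and viewed, about 8 in all and at most 12, crops included, and the job is handed in when it is done.

```bash
mkdir -p pics; cat > h.py <<'E'
import numpy as np, cv2
from plant import get_obs, capture
from scipy.spatial.transform import Rotation as R
def shot(cam,name):
    c=capture(cam); cv2.imwrite(f'pics/{name}.png',c['color'][:,:,::-1]); np.save(f'pics/{name}.npy',c,allow_pickle=True); return c
def load(name): return np.load(f'pics/{name}.npy',allow_pickle=True).item()
def ray(c,px,z):
    px=np.atleast_2d(px).astype(float); K=np.array(c['mtx']); Rm=cv2.Rodrigues(np.array(c['rvec'],float))[0]; t=np.array(c['tvec']).ravel()
    d=np.c_[px,np.ones(len(px))]@np.linalg.inv(K).T@Rm; o=-Rm.T@t
    return o+d*((z-o[2])/d[:,2])[:,None]
def proj(c,p):
    return cv2.projectPoints(np.atleast_2d(p).astype(float),np.array(c['rvec'],float),np.array(c['tvec'],float),np.array(c['mtx'],float),None)[0][:,0]
def Rt(): return R.from_euler('xyz',get_obs()['tcp_rot'])
E
python3 - <<'E'
from h import *
a=shot('scene','s1');b=shot('top','t1')
o=get_obs();print(o['tool_pos'],o['tcp_rot'],o['contact_force'],o['grip_width'])
E
```

```text
[153.44897763 501.9525068  404.12696419] [-3.14026926e+00 -2.05048963e-04  2.84478764e+00] [-1.40025939  0.43532761 -0.71277792] 91.55850492323157
```

View pics/s1.png

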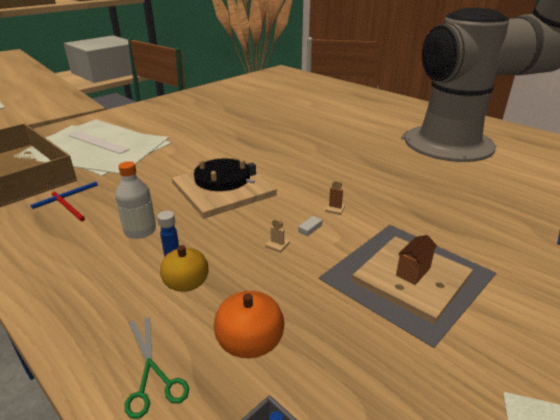

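View pics/t1.png

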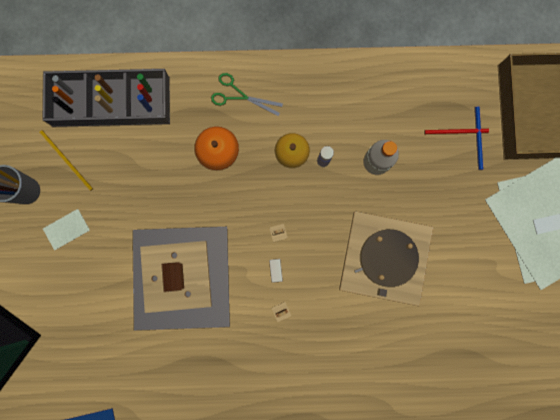

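Scene: hut and plate on the mat at top-view (173,277), with holes at about (173,255), (154,279) and (187,294). Turntable at (387,257), with studs at about (379,239), (411,246) and (382,277), and the stop at (382,293). Next I measure these.

```bash
python3 - <<'E'
from h import *
c=load('t1');im=c['color'];g=im.astype(int)
A=cv2.resize(im[215:335,125:235],None,fx=3.6,fy=3.6,interpolation=cv2.INTER_CUBIC)
B=cv2.resize(im[205:315,335:440],None,fx=3.6,fy=3.6,interpolation=cv2.INTER_CUBIC)
H=max(A.shape[0],B.shape[0]);o=np.zeros((H,A.shape[1]+B.shape[1],3),np.uint8);o[:A.shape[0],:A.shape[1]]=A;o[:B.shape[0],A.shape[1]:]=B
cv2.imwrite('pics/crop1.png',o[:,:,::-1]);print(A.shape,B.shape)
print('campos',-cv2.Rodrigues(np.array(c['rvec'],float))[0].T@np.array(c['tvec']).ravel())
hsv=cv2.cvtColor(im,cv2.COLOR_RGB2HSV)
print('plate',hsv[245,150],hsv[300,200],'mat',hsv[240,137],'hole',hsv[279,154],hsv[255,173],'hut',hsv[277,173],'hub',hsv[257,389],'stud',hsv[246,411],'foot',hsv[225,360],'table',hsv[340,300])
def blobs(m,roi,amin,amax):
    z=np.zeros(m.shape,np.uint8);y0,y1,x0,x1=roi;z[y0:y1,x0:x1]=m[y0:y1,x0:x1]
    n,l,s,ce=cv2.connectedComponentsWithStats(z)
    return [(ce[i],s[i,4]) for i in range(1,n) if amin<=s[i,4]<=amax],z
V=hsv[:,:,2]
b,_=blobs((V<120).astype(np.uint8),(246,308,146,206),10,900)
for p,a in b: print('dark on plate',p,a,ray(c,p,15)[0],ray(c,p,3)[0])
hub=(V<90).astype(np.uint8)
b,z=blobs(hub,(215,300,345,430),300,5000)
for p,a in b: print('hub',p,a,ray(c,p,45)[0])
b,_=blobs((V>100).astype(np.uint8),(231,285,368,416),4,80)
for p,a in b: print('stud',p,a,ray(c,p,63)[0])
E
```

```text
(432, 396, 3) (396, 378, 3)
campos [ 531.25445042    6.76012513 1095.06292001]
plate [ 18  50 117] [ 19  97 155] mat [ 0  8 96] hole [120   3  96] [ 0  3 99] hut [ 11 159  69] hub [17 71 75] stud [ 20 119 154] foot [ 19  99 150] table [ 20 113 149]
dark on plate [173.5        254.78571429] 28 [564.00282414 202.60565502  15.        ] [564.36667376 204.78158969   3.        ]
dark on plate [172.42928453 276.47254576] 601 [521.46246   205.0922509  15.       ] [521.35366645 207.29581281   3.        ]
dark on plate [153.70833333 278.        ] 24 [519.42753482 241.87055055  15.        ] [519.2961323  244.48273643   3.        ]
dark on plate [187.21428571 293.5       ] 28 [487.47153301 176.42169416  15.        ] [486.98508449 178.30671289   3.        ]
hub [389.05769231 257.76059655] 2548 [ 546.75358397 -216.74886916   45.        ]
stud [371.28947368 232.76315789] 38 [ 594.65496186 -181.25236248   63.        ]
stud [379.59090909 238.59090909] 22 [ 583.19118783 -196.55005658   63.        ]
stud [410.  245.5] 18 [ 568.628551   -253.66467034   63.        ]
stud [411.1625 280.325 ] 80 [ 503.02986337 -252.73449651   63.        ]
stud [381.35 277.  ] 20 [ 510.71486115 -196.77932193   63.        ]
stud [370.88235294 282.23529412] 34 [ 501.43055054 -176.63367852   63.        ]
```

View pics/crop1.png

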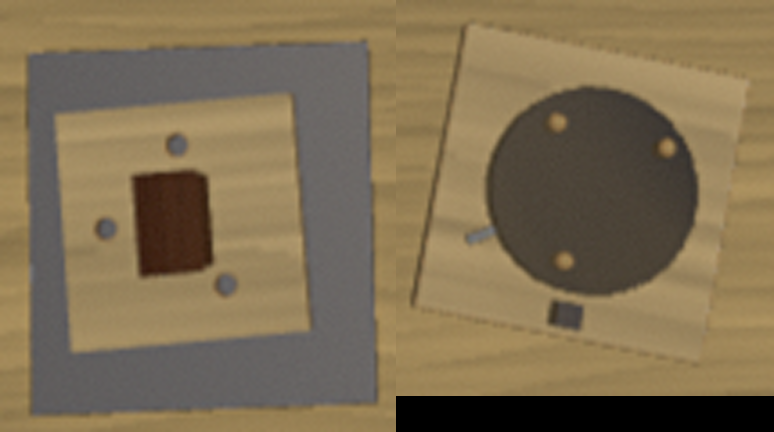

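```bash
cat >> h.py <<'E'
a3=np.deg2rad([0,90,210]); L3=42*np.c_[np.cos(a3),np.sin(a3)]
def fit(P):  # rigid 2D fit of hole/stud pattern, returns centre, yaw deg, residual
    P=np.asarray(P)[:,:2]; l=L3-L3.mean(0); q=P-P.mean(0)
    y=np.arctan2((l[:,0]*q[:,1]-l[:,1]*q[:,0]).sum(),(l*q).sum()); r=np.array([[np.cos(y),-np.sin(y)],[np.sin(y),np.cos(y)]])
    t=P.mean(0)-r@L3.mean(0); return t,np.rad2deg(y),np.linalg.norm(L3@r.T+t-P,axis=1)
E
python3 - <<'E'
from h import *
c=load('t1')
print('plate',fit(ray(c,[[173.5,254.8],[153.7,278],[187.2,293.5]],15)))
S=np.array([[410.5,245.7],[379.6,238.6],[381.5,277.1]])
for z in (58,63): print('hub',fit(ray(c,S,z)))
k=np.array([[466,24],[748,80],[699,362],[413,306]])-[396,0]
w=ray(c,k/3.6+[335,205],16)[:,:2];print('foot',w.mean(0));e=[w[0]-w[3],w[1]-w[2]]
print([np.rad2deg(np.arctan2(v[1],v[0])) for v in e])
st=ray(c,[(566-396)/3.6+335,316/3.6+205],40)[0];d=w.mean(0)-st[:2];print('stop',st,np.rad2deg(np.arctan2(d[1],d[0])),np.linalg.norm(d))
k=np.array([[55,113],[292,94],[312,330],[71,352]]);w=ray(c,k/3.6+[125,215],15)[:,:2];print('plate corners',w.mean(0));e=[w[0]-w[3],w[1]-w[2]]
print([np.rad2deg(np.arctan2(v[1],v[0])) for v in e])
E
```

```text
plate (array([522.22285067, 199.87083188]), np.float64(3.8442481887087805), array([0.17362524, 0.1125469 , 0.13600883]))
hub (array([ 547.09295866, -219.06313077]), np.float64(-59.70570180145082), array([0.54810532, 0.33186136, 0.28401939]))
hub (array([ 546.98289407, -217.98358354]), np.float64(-59.70570180145076), array([0.35148387, 0.24207918, 0.11783522]))
foot [ 546.14526897 -217.89426401]
[np.float64(-12.778471877811322), np.float64(-12.740804713545028)]
stop [ 480.08062469 -201.69849301   40.        ] -13.774427295383804 68.02088078588284
plate corners [521.12771001 198.65022042]
[np.float64(3.611181253595646), np.float64(4.011923154331886)]
```

```bash
cat >> h.py <<'E'
def go(x,y,z,yaw):
    o=get_obs(); r=Rt(); d=r.inv().apply(np.array([x,y,z])-o['tool_pos'])/1000
    w=(r.inv()*R.from_euler('xyz',[np.pi,0,np.deg2rad(yaw)])).as_rotvec()
    print('shift',d.round(4),'turn',w.round(4),'|',np.linalg.norm(d).round(3),'t',o['time'],'F',np.round(o['contact_force'],1),'M',np.round(o['moment'],2),'w',round(o['grip_width'],1))
E
python3 -c "
from h import *
go(522,199.7,300,183.8)"
```

```text
shift [-0.4409 -0.1811  0.1043] turn [-0.0013 -0.0004 -0.3631] | 0.488 t 0.1 F [-1.4  0.4 -0.7] M [-0.01 -0.01 -0.04] w 91.6
```

```bash
R='[-0.441,-0.181,0.104],[0,0,-0.363],0.0918'
python3 -m pendant '[[[-0.035,-0.014,0.008],[0,0,-0.036],0.0918],[[-0.07,-0.029,0.016],[0,0,-0.07],0.0918],[[-0.106,-0.043,0.025],[0,0,-0.1],0.0918],[[-0.141,-0.058,0.033],[0,0,-0.13],0.0918],[[-0.176,-0.072,0.042],[0,0,-0.16],0.0918],[[-0.212,-0.087,0.05],[0,0,-0.19],0.0918],[[-0.247,-0.101,0.058],[0,0,-0.22],0.0918],[[-0.282,-0.116,0.066],[0,0,-0.25],0.0918],[[-0.317,-0.13,0.075],[0,0,-0.28],0.0918],[[-0.353,-0.145,0.083],[0,0,-0.31],0.0918]]' 
python3 -c "
from h import *
go(522,199.7,300,183.8)"
```

```text
time: 0.93
tool_pos: [449.7, 258.7, 321.0]
tcp_rot: [-3.142, -0.001, -3.127]
contact_force: [0.6, 0.2, 0.6]
grip_width: 92.2
shift [-0.0714 -0.0601  0.021 ] turn [ 0.     -0.0007 -0.0517] | 0.096 t 0.9333 F [0.6 0.2 0.6] M [ 0.08 -0.04 -0.02] w 92.2
```

```bash
python3 -m pendant '[[[-0.03,-0.025,0.009],[0,0,-0.026],0.0918],[[-0.06,-0.05,0.018],[0,0,-0.05],0.0918],[[-0.0715,-0.06,0.021],[0,0,-0.052],0.0918],[[-0.0715,-0.06,0.021],[0,0,-0.052],0.0918],[[-0.0715,-0.06,0.021],[0,0,-0.052],0.0918]]' 
python3 -c "
from h import *
go(522,199.7,202,183.8)
shot('wrist','w1')"
```

```text
time: 1.35
tool_pos: [521.0, 200.7, 300.0]
tcp_rot: [3.141, -0.002, -3.079]
contact_force: [-0.2, 0.4, -0.5]
grip_width: 91.8
shift [-0.0012 -0.0011  0.098 ] turn [ 0.0002 -0.0019 -0.0033] | 0.098 t 1.35 F [-0.2  0.4 -0.5] M [ 0.03  0.04 -0.01] w 91.8
```

View pics/w1.png

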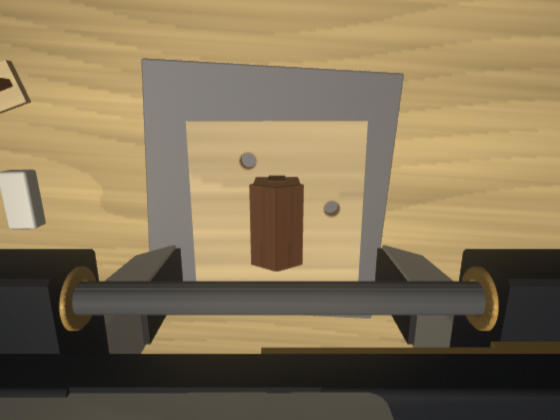

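The wrist view shows the hut centred between the open fingers at (277,222), with two plate holes at (248,160) and (331,208).

```bash
python3 - <<'E'
from h import *
c=load('w1');V=cv2.cvtColor(c['color'],cv2.COLOR_RGB2HSV)
P=[]
for (x,y) in ((248,160),(331,208)):
    m=(V[y-14:y+15,x-14:x+15,1]<60).astype(np.uint8); n,l,s,ce=cv2.connectedComponentsWithStats(m); i=l[14,14]; p=ce[i]+[x-14,y-14]; P.append(p);print(p,s[i,4],ray(c,p,15)[0])
print('proj expected',proj(c,[[487.5,176.4,15],[519.4,241.9,15]]))
E
python3 -m pendant '[[[0,-0.001,0.02],[0,0,-0.003],0.0918],[[-0.001,-0.001,0.04],[0,0,-0.003],0.0918],[[-0.001,-0.001,0.06],[0,0,-0.003],0.0918],[[-0.001,-0.001,0.075],[0,0,-0.003],0.0918],[[-0.001,-0.001,0.075],[0,0,-0.003],0.0918]]'
```

```text
[248.43949045 159.68152866] 157 [483.92121008 176.24451131  15.        ]
[330.59459459 206.82882883] 111 [515.62226433 239.90834922  15.        ]
proj expected [[248.44806235 164.56681307]
 [332.70299719 211.79074283]]
time: 1.82
tool_pos: [519.8, 201.4, 223.4]
tcp_rot: [-3.141, -0.005, -3.071]
contact_force: [-1.2, -0.2, -0.4]
grip_width: 91.6
```

```bash
python3 -m pendant '[[[0,-0.001,0.012],[0,0,0],0.0918],[[0,-0.0015,0.0215],[0,0,0],0.0918],[[0,-0.0015,0.0215],[0,0,0],0.06],[[0,-0.0015,0.0215],[0,0,0],0.045],[[0,-0.0015,0.0215],[0,0,0],0.03],[[0,-0.0015,0.0215],[0,0,0],0.02],[[0,-0.0015,0.0215],[0,0,0],0.02],[[0,-0.0015,0.0215],[0,0,0],0.02],[[0,-0.0015,0.0215],[0,0,0],0.02],[[0,-0.0015,0.0215],[0,0,0],0.02]]'
```

```text
time: 2.65
tool_pos: [522.2, 198.7, 204.4]
tcp_rot: [3.141, 0.0, -3.073]
contact_force: [-0.8, 0.2, 0.1]
grip_width: 43.3
```

```bash
python3 -m pendant '[[[0,0,0],[0,0,0],0.0],[[0,0,0],[0,0,0],0.0],[[0,0,0],[0,0,0],0.0],[[0,0,0],[0,0,0],0.0],[[0,0,0],[0,0,0],0.0],[[0,0,0],[0,0,0],0.0]]'
python3 -c "
from h import *
for _ in range(3): go(522,199.7,202,183.8);shot('top','x')"
```

```text
time: 3.15
tool_pos: [522.2, 198.7, 204.3]
tcp_rot: [3.141, 0.0, -3.073]
contact_force: [0.1, 0.1, 0.7]
grip_width: 31.8
shift [0.0001 0.001  0.0023] turn [0.0001 0.0001 0.0018] | 0.002 t 3.15 F [0.1 0.1 0.7] M [0.07 0.02 0.03] w 31.8
shift [0.0001 0.001  0.0023] turn [0.0001 0.0001 0.0018] | 0.002 t 3.2 F [0.3 0.7 0.1] M [ 0.08  0.01 -0.07] w 31.8
shift [0.0001 0.001  0.0022] turn [0.0001 0.     0.0019] | 0.002 t 3.25 F [-0.1  0.2  0.1] M [ 0.11  0.04 -0.09] w 31.5
```

```bash
python3 -m pendant '[[[0,0,-0.004],[0,0,0],0.0],[[0,0,-0.015],[0,0,0],0.0],[[0,0,-0.035],[0,0,0],0.0],[[0,0,-0.055],[0,0,0],0.0],[[0,0,-0.075],[0,0,0],0.0],[[0,0,-0.09],[0,0,0],0.0],[[0,0,-0.1],[0,0,0],0.0],[[0,0,-0.1],[0,0,0],0.0],[[0,0,-0.1],[0,0,0],0.0],[[0,0,-0.1],[0,0,0],0.0]]'
python3 - <<'E'
from h import *
c=shot('wrist','w2');go(547,-218.5,302,120.3)
V=cv2.cvtColor(c['color'],cv2.COLOR_RGB2HSV)
o=get_obs(); r=Rt()
E
```

```text
time: 4.13
tool_pos: [521.8, 198.6, 303.3]
tcp_rot: [-3.141, -0.002, -3.073]
contact_force: [-0.1, -0.1, -2.8]
grip_width: 31.7
shift [ 0.0033 -0.4178  0.0012] turn [-0.0015 -0.0019  1.1101] | 0.418 t 4.1833 F [-0.5 -0.7 -2.4] M [ 0.04 -0.05  0.  ] w 31.5
```

View pics/w2.png

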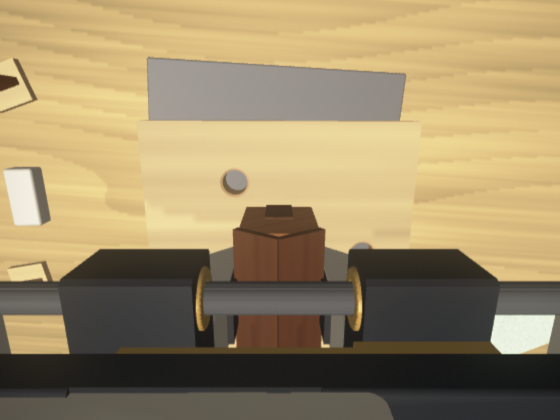

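The plate is held straight. One hole shows at (235,180), and the far edge is along row 122.

```bash
python3 - <<'E'
from h import *
c=load('w2');o=get_obs();r=Rt();p0=o['tool_pos'];zt=p0[2]-204.3+15
for n,p in (('hole',[235.5,181]),('edgeL',[140,122]),('edgeR',[418,122])):
    w=ray(c,p,zt)[0]; print(n,w.round(1),r.inv().apply(w-p0).round(1))
print('hole exp 36.4,-21 ; edges exp x 65, y -65/65')
E
python3 -m pendant '[[[0,-0.015,0],[0,0,0.05],0.0],[[0.001,-0.04,0],[0,0,0.13],0.0],[[0.001,-0.07,0],[0,0,0.22],0.0],[[0.001,-0.105,0],[0,0,0.31],0.0],[[0.001,-0.14,0],[0,0,0.4],0.0],[[0.002,-0.175,0],[0,0,0.5],0.0],[[0.002,-0.21,0],[0,0,0.6],0.0],[[0.002,-0.245,0],[0,0,0.7],0.0],[[0.002,-0.28,0],[0,0,0.8],0.0],[[0.003,-0.315,0],[0,0,0.9],0.0]]'
python3 -c "
from h import *
go(547,-218.5,302,120.3)"
```

```text
hole [483.6 175.3 113.8] [ 39.2 -20.6 189.4]
edgeL [459.3 130.7 113.8] [ 66.5 -63.4 189.5]
edgeR [450.7 257.4 113.8] [ 66.5  63.6 189.4]
hole exp 36.4,-21 ; edges exp x 65, y -65/65
time: 5.02
tool_pos: [540.3, -117.5, 303.1]
tcp_rot: [-3.141, -0.002, 2.305]
contact_force: [1.3, 0.8, -3.1]
grip_width: 31.8
shift [-0.0795 -0.0627  0.001 ] turn [-0.001  -0.0017  0.2052] | 0.101 t 5.0167 F [ 1.3  0.8 -3.1] M [ 0.   -0.03 -0.03] w 31.8
```

```bash
python3 -m pendant '[[[-0.025,-0.02,0],[0,0,0.08],0.0],[[-0.05,-0.04,0.005],[0,0,0.16],0.0],[[-0.07,-0.055,0.012],[0,0,0.2],0.0],[[-0.08,-0.063,0.02],[0,0,0.205],0.0],[[-0.08,-0.063,0.025],[0,0,0.205],0.0],[[-0.08,-0.063,0.025],[0,0,0.205],0.0],[[-0.08,-0.063,0.025],[0,0,0.205],0.0],[[-0.08,-0.063,0.025],[0,0,0.205],0.0]]'
python3 - <<'E'
from h import *
go(547.5,-218.9,265,120.3)
a=shot('wrist','w3')['color'];b=shot('top','t3')['color']
o=np.zeros((420,980,3),np.uint8);o[:,:560]=a;o[:,560:]=cv2.resize(b[200:320,330:450],(420,420),interpolation=cv2.INTER_CUBIC)
cv2.imwrite('pics/v3.png',cv2.resize(o,(798,342),interpolation=cv2.INTER_AREA)[:,:,::-1])
E
```

```text
time: 5.68
tool_pos: [548.1, -215.9, 279.2]
tcp_rot: [3.142, -0.001, 2.107]
contact_force: [-0.6, 0.1, -2.6]
grip_width: 31.8
shift [-0.0023 -0.002   0.0142] turn [ 0.     -0.0008  0.0073] | 0.015 t 5.6833 F [-0.6  0.1 -2.6] M [-0.02  0.04  0.01] w 31.8
```

View pics/v3.png

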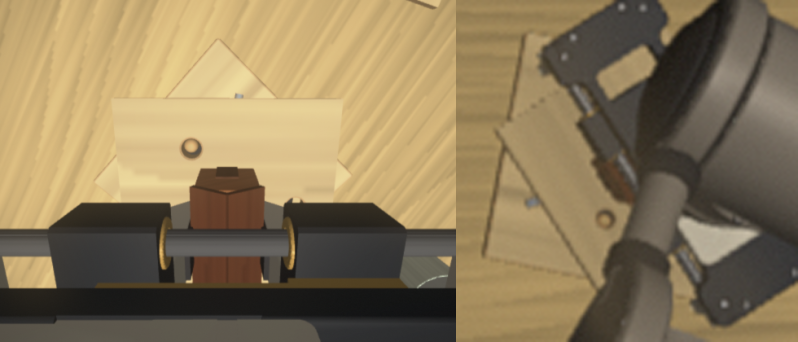

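The stud shows through the 210° hole in both views, so the orientation is right. I enlarge it to measure the offset.

```bash
python3 - <<'E'
from h import *
a=load('w3')['color'];b=load('t3')['color']
A=cv2.resize(a[160:205,212:257],(396,396),interpolation=cv2.INTER_CUBIC)
B=cv2.resize(b[250:275,360:385],(396,396),interpolation=cv2.INTER_CUBIC)
cv2.imwrite('pics/v4.png',np.hstack([A,B])[:,:,::-1])
E
```

```text
(no output)
```

View pics/v4.png

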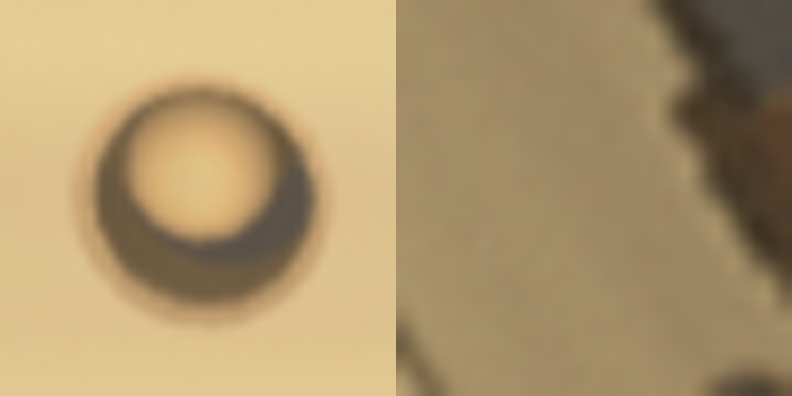

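```bash
python3 - <<'E'
from h import *
c=load('w3');o=get_obs();r=Rt();p0=o['tool_pos']
h=ray(c,[235.3,182.2],p0[2]-204.3+15)[0]
s=[ray(c,[235.2,179.0],z)[0] for z in (58,60)]
print(h,s,'tool-frame stud-hole',[r.inv().apply(x-h).round(1) for x in s])
print('hole in tool',r.inv().apply(h-p0).round(1))
b=load('t3')['color']
cv2.imwrite('pics/v5.png',cv2.resize(b[262:292,367:397],(600,600),interpolation=cv2.INTER_CUBIC)[:,:,::-1])
E
```

```text
[ 510.37816849 -193.27986864   90.37452755] [array([ 509.06924857, -198.80408721,   58.        ]), array([ 509.1016919 , -198.38132645,   60.        ])] tool-frame stud-hole [array([-4.1, -4. , 32.4]), array([-3.7, -3.7, 30.4])]
hole in tool [ 39.  -20.9 189.3]
```

View pics/v5.png

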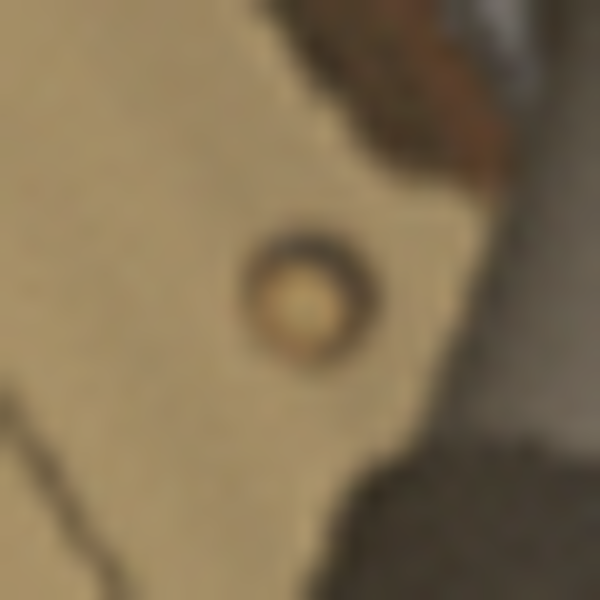

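```bash
python3 - <<'E'
from h import *
c=load('t3');o=get_obs();r=Rt();p0=o['tool_pos']
h=ray(c,[382.4,276.8],p0[2]-204.3+15)[0]
for q in ([381.5,277.1],[382.2,277.3]):
  s=ray(c,q,59)[0];print(h,s,r.inv().apply(s-h).round(1))
print(p0)
E
```

```text
[ 511.57431514 -193.32436291   90.37452755] [ 510.4398667  -197.84413361   59.        ] [-3.3 -3.3 31.4]
[ 511.57431514 -193.32436291   90.37452755] [ 510.0294568  -199.15338646   59.        ] [-4.2 -4.3 31.4]
[ 548.18871594 -216.13080363  279.67452755]
```

```bash
python3 -m pendant '[[[-0.0039,-0.0036,0.004],[0,0,0.007],0.0],[[-0.0039,-0.0036,0.009],[0,0,0.007],0.0],[[-0.0039,-0.0036,0.013],[0,0,0.007],0.0],[[-0.0039,-0.0036,0.013],[0,0,0.007],0.0],[[-0.0039,-0.0036,0.0145],[0,0,0.007],0.0],[[-0.0039,-0.0036,0.0155],[0,0,0.007],0.0],[[-0.0039,-0.0036,0.0165],[0,0,0.007],0.0],[[-0.0039,-0.0036,0.0165],[0,0,0.007],0.0],[[-0.0039,-0.0036,0.0165],[0,0,0.007],0.0]]'
python3 -c "
from h import *
go(547.3,-221.2,246.3,120.3)"
```

```text
time: 6.53
tool_pos: [546.8, -222.5, 262.7]
tcp_rot: [3.141, -0.0, 2.098]
contact_force: [-0.1, -0.3, -2.5]
grip_width: 31.7
shift [0.0009 0.0011 0.0164] turn [ 0.0001 -0.     -0.0018] | 0.016 t 6.5333 F [-0.1 -0.3 -2.5] M [-0.06  0.03  0.  ] w 31.7
```

```bash
python3 -m pendant '[[[0.0005,0.0005,0.001],[0,0,0],0.0],[[0.0005,0.0005,0.0015],[0,0,0],0.0],[[0.0005,0.0005,0.002],[0,0,0],0.0],[[0.0005,0.0005,0.002],[0,0,0],0.0]]'
python3 -c "
from h import *
go(547.3,-221.2,246.3,120.3)"
```

```text
time: 6.87
tool_pos: [547.0, -221.8, 260.6]
tcp_rot: [3.142, -0.0, 2.098]
contact_force: [-0.9, 0.4, -2.5]
grip_width: 32.3
shift [0.0003 0.0006 0.0143] turn [ 0.     -0.0003 -0.0018] | 0.014 t 6.8667 F [-0.9  0.4 -2.5] M [-0.04  0.03 -0.03] w 32.3
```

```bash
python3 -m pendant '[[[0,0,0.001],[0,0,0],0.0],[[0,0,0.002],[0,0,0],0.0],[[0,0,0.002],[0,0,0],0.0]]'
python3 -m pendant '[[[0,0,0.001],[0,0,0],0.0],[[0,0,0.002],[0,0,0],0.0],[[0,0,0.002],[0,0,0],0.0]]'
python3 -c "
from h import *
go(547.3,-221.2,246.3,120.3)"
```

```text
time: 7.12
tool_pos: [546.9, -221.7, 258.4]
tcp_rot: [-3.141, -0.001, 2.098]
contact_force: [-0.3, 2.2, -1.4]
grip_width: 31.8
time: 7.37
tool_pos: [546.9, -221.7, 256.4]
tcp_rot: [-3.141, -0.001, 2.098]
contact_force: [-0.8, 1.9, -2.8]
grip_width: 31.9
shift [0.0002 0.0006 0.0101] turn [-0.0002 -0.0008 -0.0018] | 0.01 t 7.3667 F [-0.8  1.9 -2.8] M [0.28 0.14 0.06] w 31.9
```

```bash
python3 -m pendant '[[[0.0004,0.0003,0.0005],[0,0,0],0.0],[[0.0004,0.0003,0.0015],[0,0,0],0.0],[[0.0004,0.0003,0.0025],[0,0,0],0.0],[[0.0004,0.0003,0.0025],[0,0,0],0.0]]'
python3 -c "
from h import *
go(547.3,-221.2,246.3,120.3)"
```

```text
time: 7.7
tool_pos: [547.0, -221.4, 254.0]
tcp_rot: [-3.142, -0.0, 2.098]
contact_force: [-1.2, 0.9, -2.9]
grip_width: 31.6
shift [0.     0.0003 0.0077] turn [-0.     -0.0002 -0.0019] | 0.008 t 7.7 F [-1.2  0.9 -2.9] M [0.18 0.2  0.02] w 31.6
```

```bash
python3 -m pendant '[[[0.0002,0.0001,0.001],[0,0,0],0.0],[[0.0002,0.0001,0.002],[0,0,0],0.0],[[0.0002,0.0001,0.003],[0,0,0],0.0],[[0.0002,0.0001,0.003],[0,0,0],0.0]]'
python3 -m pendant '[[[0,0,0.001],[0,0,0],0.0],[[0,0,0.002],[0,0,0],0.0],[[0,0,0.003],[0,0,0],0.0],[[0,0,0.003],[0,0,0],0.0]]'
python3 -c "
from h import *
go(547.3,-221.2,246.3,120.3)"
```

```text
time: 8.03
tool_pos: [547.0, -221.2, 251.0]
tcp_rot: [3.142, -0.0, 2.098]
contact_force: [-0.6, 0.2, -3.1]
grip_width: 32.0
time: 8.37
tool_pos: [547.1, -221.1, 248.0]
tcp_rot: [3.142, -0.0, 2.098]
contact_force: [0.1, -0.7, -2.1]
grip_width: 32.0
shift [-0.0002  0.0002  0.0017] turn [ 0.0001 -0.0001 -0.0019] | 0.002 t 8.3667 F [ 0.1 -0.7 -2.1] M [-0.02  0.17  0.02] w 32.0
```

Nearly home; I go down in half-millimetre steps to contact.

```bash
python3 -m pendant '[[[0,0,0.0005],[0,0,0],0.0],[[0,0,0.001],[0,0,0],0.0],[[0,0,0.001],[0,0,0],0.0]]'
python3 -m pendant '[[[0,0,0.0005],[0,0,0],0.0],[[0,0,0.0005],[0,0,0],0.0]]'
python3 -m pendant '[[[0,0,0.0003],[0,0,0],0.0],[[0,0,0.0003],[0,0,0],0.0]]'
```

```text
time: 8.62
tool_pos: [547.0, -221.2, 247.1]
tcp_rot: [3.141, -0.0, 2.098]
contact_force: [-0.7, -0.6, -1.8]
grip_width: 31.6
time: 8.78
tool_pos: [547.0, -221.1, 246.6]
tcp_rot: [3.142, -0.0, 2.098]
contact_force: [-1.1, 1.1, -1.2]
grip_width: 31.8
time: 8.95
tool_pos: [547.1, -221.1, 246.4]
tcp_rot: [3.141, 0.0, 2.098]
contact_force: [-0.2, 0.3, -1.3]
grip_width: 31.7
```

```bash
for i in 1 2; do python3 -m pendant '[[[0,0,0.0003],[0,0,0],0.0],[[0,0,0.0003],[0,0,0],0.0]]'; done
```

```text
time: 9.12
tool_pos: [547.1, -221.1, 246.2]
tcp_rot: [3.141, 0.0, 2.098]
contact_force: [-1.9, 1.5, -0.1]
grip_width: 32.3
time: 9.28
tool_pos: [547.0, -221.1, 246.2]
tcp_rot: [3.141, 0.0, 2.098]
contact_force: [-3.3, 1.8, 2.6]
grip_width: 32.1
```

Seated (contact at 246.2, expected 246.3). Turning with the hub next.

```bash
python3 -m pendant '[[[0,0.00006,0],[0,0,-0.025],0.0],[[0,0.00012,0],[0,0,-0.05],0.0],[[0,0.00018,0],[0,0,-0.075],0.0],[[0,0.00024,0],[0,0,-0.1],0.0],[[0,0.00024,0],[0,0,-0.1],0.0]]'
python3 -c "
from h import *
go(546,-221.2,246.3,167.1)"
```

```text
time: 9.7
tool_pos: [547.3, -221.0, 246.2]
tcp_rot: [3.141, 0.001, 2.201]
contact_force: [-2.7, 1.8, 4.8]
grip_width: 31.7
shift [ 0.0007 -0.0012 -0.0001] turn [ 2.000e-04  6.000e-04 -7.158e-01] | 0.001 t 9.7 F [-2.7  1.8  4.8] M [0.19 0.41 0.08] w 31.7
```

```bash
python3 -m pendant '[[[0,0.0001,0],[0,0,-0.04],0.0],[[0,0.0002,0],[0,0,-0.08],0.0],[[0,0.0003,0],[0,0,-0.12],0.0],[[0,0.0004,0],[0,0,-0.16],0.0],[[0,0.0005,0],[0,0,-0.2],0.0],[[0,0.0005,0],[0,0,-0.2],0.0]]'
python3 -m pendant '[[[0,0.0001,0],[0,0,-0.04],0.0],[[0,0.0002,0],[0,0,-0.08],0.0],[[0,0.0003,0],[0,0,-0.12],0.0],[[0,0.0004,0],[0,0,-0.16],0.0],[[0,0.0005,0],[0,0,-0.2],0.0],[[0,0.0005,0],[0,0,-0.2],0.0]]'
python3 -c "
from h import *
go(546,-221.2,246.3,167.1)"
```

```text
time: 10.2
tool_pos: [547.7, -220.6, 246.2]
tcp_rot: [3.141, 0.0, 2.402]
contact_force: [-2.2, 1.4, 5.5]
grip_width: 31.6
time: 10.7
tool_pos: [548.0, -220.2, 246.3]
tcp_rot: [3.141, 0.0, 2.602]
contact_force: [-2.7, 2.0, 6.3]
grip_width: 32.1
shift [ 0.0012 -0.0018 -0.    ] turn [ 2.000e-04  2.000e-04 -3.149e-01] | 0.002 t 10.7 F [-2.7  2.   6.3] M [0.33 0.49 0.12] w 32.1
```

```bash
python3 -m pendant '[[[0,0.0001,0],[0,0,-0.04],0.0],[[0,0.0002,0],[0,0,-0.08],0.0],[[0,0.0003,0],[0,0,-0.12],0.0],[[0,0.0004,0],[0,0,-0.16],0.0],[[0,0.0005,0],[0,0,-0.2],0.0],[[0,0.0005,0],[0,0,-0.2],0.0]]'
python3 -m pendant '[[[0,0.00005,0],[0,0,-0.02],0.0],[[0,0.0001,0],[0,0,-0.04],0.0],[[0,0.00015,0],[0,0,-0.06],0.0],[[0,0.00015,0],[0,0,-0.06],0.0]]'
python3 - <<'E'
from h import *
go(546,-221.2,246.3,167.1)
a=shot('wrist','w6')['color'];b=shot('top','t6')['color']
o=np.zeros((420,980,3),np.uint8);o[:,:560]=a;o[:,560:]=cv2.resize(b[200:320,330:450],(420,420),interpolation=cv2.INTER_CUBIC)
cv2.imwrite('pics/v6.png',cv2.resize(o,(798,342),interpolation=cv2.INTER_AREA)[:,:,::-1])
E
```

```text
time: 11.2
tool_pos: [548.2, -219.7, 246.2]
tcp_rot: [3.141, -0.0, 2.802]
contact_force: [-3.4, 1.5, 6.6]
grip_width: 31.8
time: 11.53
tool_pos: [548.2, -219.6, 246.2]
tcp_rot: [3.141, -0.0, 2.86]
contact_force: [-3.5, 3.3, 7.3]
grip_width: 32.0
shift [ 0.0017 -0.0021 -0.0001] turn [ 0.0003 -0.0001 -0.0561] | 0.003 t 11.5333 F [-3.5  3.3  7.3] M [ 0.37  0.56 -0.01] w 32.0
```

View pics/v6.png

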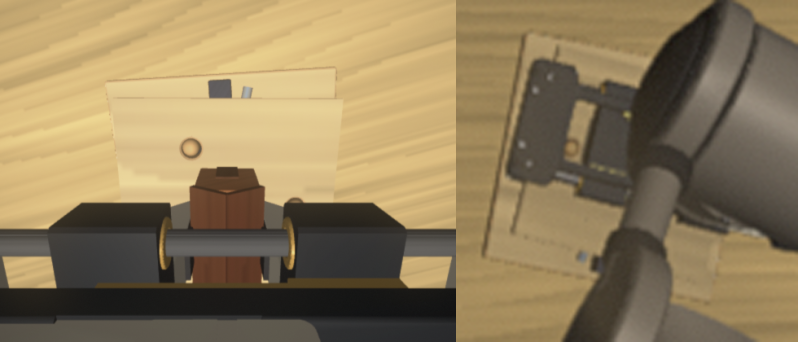

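The hub's peg is nearly at the stop and the stud fills the hole. I continue in small steps, watching the moment.

```bash
for i in 1 2; do python3 -m pendant '[[[0,0.00003,0],[0,0,-0.01],0.0],[[0,0.00005,0],[0,0,-0.02],0.0],[[0,0.00005,0],[0,0,-0.02],0.0]]' | grep -E 'rot|force'
python3 -c "
from h import *
print(get_obs()['moment'])"; done
```

```text
tcp_rot: [3.141, -0.0, 2.88]
contact_force: [-3.6, 3.6, 5.2]
[ 0.3699706   0.54575603 -0.10502124]
tcp_rot: [3.141, -0.0, 2.9]
contact_force: [-3.3, 2.8, 6.1]
[ 0.38738599  0.59040436 -0.11355833]
```

```bash
for i in 1 2; do python3 -m pendant '[[[0,0.00003,0],[0,0,-0.01],0.0],[[0,0.00003,0],[0,0,-0.015],0.0],[[0,0.00003,0],[0,0,-0.015],0.0]]' | grep -E 'rot|force'
python3 -c "
from h import *
print(get_obs()['moment'])"; done
```

```text
tcp_rot: [3.141, -0.0, 2.914]
contact_force: [-4.2, 3.1, 6.6]
[ 0.39850575  0.60147244 -0.13386574]
tcp_rot: [3.141, -0.0, 2.929]
contact_force: [-3.7, 1.6, 7.0]
[ 0.36804146  0.58995455 -0.1428013 ]
```

```bash
for i in 1 2 3; do python3 -m pendant '[[[0,0.00002,0],[0,0,-0.01],0.0],[[0,0.00002,0],[0,0,-0.01],0.0]]' | grep -E 'rot|force'
python3 -c "
from h import *
print(get_obs()['moment'])"; done
```

```text
tcp_rot: [3.141, -0.0, 2.939]
contact_force: [-4.0, 2.4, 7.1]
[ 0.33681009  0.69085993 -0.4926409 ]
tcp_rot: [3.141, -0.001, 2.948]
contact_force: [-4.9, 2.0, 6.8]
[ 0.27003427  0.74089888 -0.81927307]
tcp_rot: [3.141, -0.0, 2.958]
contact_force: [-4.7, 1.5, 6.8]
[ 0.290149    0.73059309 -0.99535687]
```

Stop felt at yaw of about 2.935, where the moment rises sharply. I ease off the torque, then release.

```bash
python3 -m pendant '[[[0,0,-0.0002],[0,0,0.01],0.0],[[0,0,-0.0002],[0,0,0.018],0.0],[[0,0,-0.0002],[0,0,0.018],0.0]]'
python3 -c "
from h import *
print(get_obs()['moment'])"
python3 -m pendant '[[[0,0,0],[0,0,0],0.035],[[0,0,0],[0,0,0],0.04],[[0,0,0],[0,0,0],0.05],[[0,0,0],[0,0,0],0.06],[[0,0,0],[0,0,0],0.075],[[0,0,0],[0,0,0],0.08],[[0,0,0],[0,0,0],0.08],[[0,0,0],[0,0,0],0.08]]'
python3 -c "
from h import *
print(get_obs()['moment'])"
```

```text
time: 13.38
tool_pos: [548.1, -219.5, 246.2]
tcp_rot: [3.142, -0.001, 2.941]
contact_force: [-4.8, 1.1, 6.1]
grip_width: 32.1
[ 0.37617571  0.59125933 -0.0165991 ]
time: 14.05
tool_pos: [548.4, -219.6, 246.0]
tcp_rot: [3.142, 0.0, 2.94]
contact_force: [0.8, 0.6, -0.4]
grip_width: 75.7
[-0.04817015  0.01942982  0.04613216]
```

```bash
python3 -m pendant '[[[0,0,-0.01],[0,0,0],0.08],[[0,0,-0.03],[0,0,0],0.08],[[0,0,-0.06],[0,0,0],0.08],[[0,0,-0.09],[0,0,0],0.08],[[0.02,0.0,-0.12],[0,0,0],0.08],[[0.04,0.02,-0.13],[0,0,0],0.08],[[0.06,0.05,-0.13],[0,0,0],0.08],[[0.07,0.085,-0.13],[0,0,0],0.08],[[0.08,0.12,-0.13],[0,0,0],0.08],[[0.08,0.15,-0.13],[0,0,0],0.08]]'
python3 -m pendant '[[[0,0.03,0],[0,0,0],0.08],[[0,0.06,0],[0,0,0],0.08],[[0,0.09,0],[0,0,0],0.08],[[0,0.1,0],[0,0,0],0.08],[[0,0.1,0],[0,0,0],0.08]]'
python3 - <<'E'
from h import *
a=shot('scene','s7')['color'];b=shot('top','t7')['color']
A=cv2.resize(a[115:255,120:350],(394,240),interpolation=cv2.INTER_CUBIC)
o=np.zeros((540,790,3),np.uint8);o[:240,:394]=A;o[:400,394:794]=cv2.resize(b[200:320,330:450],(396,400),interpolation=cv2.INTER_CUBIC)
o[240:540,:394]=cv2.resize(b,(394,300))
cv2.imwrite('pics/v7.png',o[:,:,::-1])
E
```

```text
time: 14.88
tool_pos: [498.5, -54.6, 377.2]
tcp_rot: [3.141, 0.0, 2.939]
contact_force: [0.4, -0.0, -0.1]
grip_width: 80.3
time: 15.3
tool_pos: [520.1, 43.3, 376.7]
tcp_rot: [3.141, 0.001, 2.943]
contact_force: [-0.6, -1.0, -0.4]
grip_width: 80.2
```

View pics/v7.png

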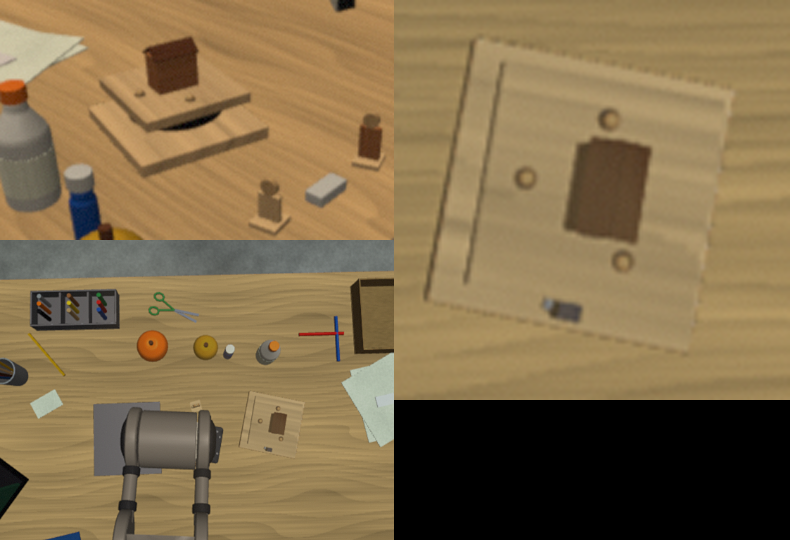

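```bash
python3 - <<'E'
from h import *
c=load('t7')
k=(np.array([[609,119],[525,178],[622,261]])-[394,0])/[3.3,3.333]+[330,200]
print(fit(ray(c,k,59)))
k=(np.array([[474,38],[428,298],[688,352],[732,90]])-[394,0])/[3.3,3.333]+[330,200]
w=ray(c,k,16)[:,:2]
for v in (w[0]-w[1],w[3]-w[2]): print('foot',np.rad2deg(np.arctan2(v[1],v[0])))
k=(np.array([[503,64],[466,283]])-[394,0])/[3.3,3.333]+[330,200];w=ray(c,k,57)[:,:2];v=w[0]-w[1];print('plate edge',np.rad2deg(np.arctan2(v[1],v[0])))
E
```

```text
(array([ 547.08736521, -218.32571529]), np.float64(-12.141899760764742), array([0.08206679, 0.19605222, 0.24510874]))
foot -12.267972518712908
foot -12.509101564798291
plate edge -11.917062660970382
```

```bash
python3 -c "
from plant import close_job
print(close_job())"
```

```text
the job is handed in; nothing more can be done
None
```

The plate is on the turntable, flat on the hub, turned counter-clockwise to the stop and released. The job was handed in at about 15 s of robot time.

- **Picking up and finding the way round:** I gripped the hut across its walls. The right way round came from the camera images (stud seen through the 210° hole), not from feeling through wrong orientations. I then lowered the plate by feel, with side forces of about 2 N.
- **Seating:** contact came at TCP height 246.2 mm, against 246.3 mm expected when fully home. In the last pictures the studs show in all three holes, with the plate centre at about (547, -218).
- **Turning:** the stop was felt as a sharp rise in the turning moment, up to about 1 N m, which I then eased off before letting go. Forces at the wrist stayed below about 10 N in the readings I took.
- **Angle check:** the plate measures about -12.0° and the foot -12.3 to -12.8°, so they agree to under 1°. The difference is about the size of the hole play and picture accuracy.
- **Disagreement:** the wrist and top cameras differed by 2 to 3.5 mm on where the plate sat. I settled this by looking at the stud through the hole before going down.
- **Bystanders:** in the last pictures they look unmoved, except that the arm hid part of the mat and figure area in the top view. I judged this by eye and did not measure their positions.

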